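# Lock the truck-hole drill plate onto the deck drilling cradle

### The arm

A 7-joint arm with a two-finger parallel gripper is mounted at the origin on the work surface. World frame = base frame: x ahead of the robot, y to its left, z up, the work surface at z = 0. Lengths are in m, angles in rad, forces in N, time in s.
With the tool pointing down it reaches from about 0.425 to 0.95 m from the base axis. Payload 16.7 kg.
Tool frame: the origin (TCP) lies on the front face of the gripper's body, between the roots of the fingers; the fingertips stand 97 mm ahead of it and the grasp point (between the pads) lies 78 mm ahead of it (arm.pinch_z is the distance from the TCP to the grasp point, in m); z points along the fingers, y is the line along which they close (so a half turn about z gives the same grasp; the last joint's range is limited). The gripper opens to 94 mm and grips with 3 to 60 N. Pads are 16 mm wide; open, the fingers measure 119 mm over their backs; the gripper's body (75 mm by 177 mm) begins 78 mm behind the grasp point.
Start: joints at [-1.333, 0.426, 0.074, 1.606, -0.034, 1.111, -0.067], TCP at [0.255, 0.625, 0.303] pointing down, gripper open.
Joint ranges: [-2.85, 2.85], [-0.5, 2.14], [-1.23, 1.37], [0.21, 2.46], [-1.02, 4.16], [0.16, 2.05], [-2.73, 2.73]. Speed limits (rad/s): [1.89, 1.89, 2.39, 2.39, 3.01, 3.01, 3.01].

### API

Orientations are given as a unit quaternion [x, y, z, w].
In Python, from workcell import arm gives the robot as it stands. The module is installed in compiled form; this text tells all that it offers.
- The arm moves only by the shell command python3 -m inch 'ROWS' [OPENING]. ROWS is JSON, a list of rows, each an object of numbers: "tx", "ty", "tz": the shift along the tool's x, y, z in cm; "ax", "ay", "az": the turn, a rotation vector about the tool's x, y, z in degrees. A call has 1 to 20 rows; each row is the pose to reach, as a shift and turn from the pose commanded when the call began, along the tool's axes at that moment; what a row does not reach only later rows make up. A row lasts 1/10 s, in which the tool goes at most 50 mm and 8.59 degrees, less where a joint would pass 70% of its speed; a pose out of reach is approached as far as the arm can. A call with a gripper value outside its range is refused whole. OPENING is the closure in counts, from 0 (fully open) to 255 (shut), set as the call begins (- or left out, the last holds). The fingers move at their own pace and stop on an object; the grip force is fixed at half the most. Time passes only in rows, so rows that repeat a pose let the fingers close. It gives the time, the measured TCP pose, the force, the opening and the grip force at its end, in the units of the state.
- arm.get_obs(): the state, without advancing time (a new reading comes with each control period).
- arm.grab_frame(name): name is "scene" or "top"; returns (picture, depth): 480x640x3 uint8, blue, green, red; 480x640 float32, m along the optical axis (not along the pixel's ray), 0 where there is no reading.
- arm.get_calibration(name): a dict with "intrinsics" (3x3 intrinsics, pixels), "k1" (the pictures are not rectified: a ray, as slopes to the right and down, at radius r is drawn at 1 + k1 r^2 times it, then the intrinsics apply), "R" (3x3) and "t" (3): a world point X has camera coordinates R X + t. Camera axes: x right, y down, z forward; pixel columns grow to the right and rows downward; lengths in m; the calibration is good to about 2 mm. A picture is of the moment at which its call begins. get_calibration takes no time and is no camera call.
- arm.job_done(): hands the job in; it is judged then, once.
The state is a dict: "time_s": time; "joint_positions": joint angles; "qd": joint speeds; "tau": joint torques, N m; "position": TCP position; "orientation": TCP orientation; "ft_force": force on the tool from outside, world axes, zero at the start; "moment": the same for the moment, N m; "grip_width": finger opening in m; "grip_force": force on a finger pad.
Only numpy, scipy, OpenCV 4.12 (cv2) and the standard library are available. Lean on these libraries where they do the work, as an engineer would, in place of code of your own. Each camera call takes 0.05 s, during which the arm holds its last target. There are 200 camera calls.

### The job

Mount the drill plate on the drilling cradle: take it by its wooden grip, lower its two keyholes over the two screw heads until it lies flat on the steel strips, then slide it towards the nose of the deck until both brass spring pins have snapped up into their holes and it is locked, and let go of it. Nobody noted exactly where along the rails the strips are clamped, so find the screw heads by feel or by eye, and never bear on the cradle through the plate with more than about 40 N. Do not knock the other things on the bench about.

Things in the scene. Friction and masses are not known exactly. Their poses are not given: they have to be found in the camera images.
- grip (a point): Centre of the drill plate's wooden grip (the loose part to mount; it starts flat on the bench). The grip is an upright block: 100 mm along x, 16 mm along y, 42 mm high above the plate's top face. This point is 27 mm above the plate's underside, 21 mm below the grip's top, with the plate's axes (z up). Low bushings (3 mm high) lie within 45 mm of it, 11 mm or more off the grip's sides.
- plate: Drill plate, grey compact laminate, about 0.3 kg, 250 mm along x, 6 mm thick, from y = -66 mm (leading edge) to y = +46 mm. Origin on its underside: the grip's centre is at y = -12, z = +27 mm. Mounted, its axes are parallel to the cradle's, not turned half round. At x = -100 and +100 mm it has a keyhole, and a 12 mm pin hole centred at y = -42 mm.
- keyhole (a point): Centre, on the underside, of the keyhole's round entry hole (20 mm across) at the plate's -x end: x = -100, y = -24 mm from the plate's origin; its twin is at x = +100. From it an 11 mm wide slot runs towards the plate's +y; a screw neck stops in it when it is 32 mm from this centre. So the plate goes over the heads and then slides 32 mm towards the cradle's -y.
- cradle: Drilling cradle, fixed: plywood base 262 by 325 by 18 mm with a maple deck blank 150 mm wide on it. Origin on the bench under the nominal seat; z up, x across the deck, y along it: rounded nose and nose stop (44 mm high) at -y, tail at +y. Along each side, at x = -100 and +100 mm, lies a steel strip, top 32 mm above the bench, with a shoulder screw and a spring pin.
- screw_nominal (a point): On the -x strip's top, where its screw stands if the strips are at their nominal place (x = -100, y = +8 mm from the seat; its twin at x = +100). The two strips are clamped together, rigid and in line, but up to 12 mm off either way along the cradle's y; this point does not follow them. Neck 9 mm across; round head 16 mm across, from 7.5 to 12.5 mm above the strip.
- seat (a point): Point of the cradle at the level of the strips' tops, 32 mm above the bench, where the plate's origin comes when locked if the strips are at their nominal place; really up to 12 mm off either way along the cradle's y, as the strips are. Cradle's axes. The plate rests on the strips alone: the deck is 3 mm lower.
- pin_near (a joint): Spring pin on the -x strip, 50 mm from the screw towards -y: a brass cone 4 mm proud, 11 mm across. 0 = up, grows pushed down (m), 0.004 = level. As the plate is slid its leading edge presses the pins down; they snap up in its pin holes when it is home. Together they resist the slide with some 5 to 20 N, then let go; right there the necks meet the slot ends: a hard stop.
- pin_far (a joint): The same spring pin on the strip at the cradle's +x side.
- sander: Bystander: random-orbit sander, 142 mm high.
- truck: Bystander: skateboard truck lying on its baseplate, 160 mm long.
- wheel_a: Bystander: white skateboard wheel, 54 mm across, lying flat.
- wheel_b: Bystander: another such wheel.
- sanding_block: Bystander: cork sanding block, 65 by 115 by 30 mm, lying on the tail half of the deck.
- glue: Bystander: white glue bottle, 170 mm high.
- screwdriver: Bystander: screwdriver, 200 mm.
- hammer: Bystander: hammer, 280 mm.
- nose_stop (a point): Centre of the top of the nose stop, a dark wooden bar fixed across the cradle just beyond the deck's nose: 160 mm along the cradle's x, 30 mm along y, its top 44 mm above the bench (12 mm above the strips, about level with the screw heads). At y = -129 mm from the cradle's origin.

How it is judged:
On the way:
1. the plate lies flat on the strips, screw heads through its keyholes (z of plate in the frame of seat between -0.0025 and 0.0025 m and x of plate in the frame of seat between -0.005 and 0.005 m and y of plate in the frame of seat between -0.014 and 0.048 m), for 0.1 s.
At the end, for the whole second after the job is handed in: Plate flat on the strips (within 2 mm) under both screw heads, within 3 mm sideways and 13.5 mm lengthways of the nominal seat, square within 0.04 rad, slid home with both spring pins up in their holes (each less than 1.2 mm down), at rest (z of plate in the frame of seat between -0.002 and 0.002 m and x of plate in the frame of seat between -0.003 and 0.003 m and y of plate in the frame of seat between -0.0135 and 0.0135 m and angle between the x axis of plate and the x axis of cradle, either way round below 0.04 rad and value of joint each of pin_near, pin_far below 0.0012 m and linear speed of plate below 0.01 m/s); the robot touches nothing.
It fails at once if the plate bears on the cradle, its screws or pins with more than 50 N (contact force between plate and cradle above 50 N).
It fails at once if a bystander is moved by more than 30 mm (distance of any of sander, truck, wheel_a, wheel_b, sanding_block, glue, screwdriver, hammer from where it was at the start of the episode above 0.03 m).
It also fails if it takes over 64 s, if anything falls off the work surface, if the arm or the gripper's body presses on something with over 40 N, if the wrist force passes 120 N, or if a joint passes its speed limit or range.

## Working session

There is one attempt and no reset: what is moved stays moved. The work goes in short steps, Python scripts to look and compute and a shell command to move; the robot and the scene stay as the last step left them, time stands still between calls to the robot, and variables do not carry over. Pictures are saved under pics/ and viewed, at most 10 in all, crops included, and the job is handed in when it is done.

```bash
mkdir -p pics
cat > h.py <<'E'
import numpy as np, cv2
from workcell import arm
def und(name,uv):
    c=arm.get_calibration(name);K=np.array(c["intrinsics"]);k1=c["k1"]
    uv=np.atleast_2d(uv).astype(float)
    d=np.array([k1,0,0,0,0.])
    return cv2.undistortPoints(uv.reshape(-1,1,2),K,d).reshape(-1,2)
def plane(name,uv,z):
    c=arm.get_calibration(name);R=np.array(c["R"]);t=np.array(c["t"])
    n=und(name,uv);r=np.c_[n,np.ones(len(n))]@R; o=-R.T@t
    return o+r*((z-o[2])/r[:,2])[:,None]
def dep(name,uv,d):
    c=arm.get_calibration(name);R=np.array(c["R"]);t=np.array(c["t"])
    n=und(name,uv);p=np.array([d[int(v),int(u)] for u,v in np.atleast_2d(uv)])
    return (np.c_[n,np.ones(len(n))]*p[:,None]-t)@R
E
python3 - <<'E'
from h import *
for n in("scene","top"):
    im,d=arm.grab_frame(n);cv2.imwrite(f"pics/{n}0.png",im);np.save(f"{n}0.npy",d)
    c=arm.get_calibration(n);print(n,c["intrinsics"],c["k1"],-np.array(c["R"]).T@np.array(c["t"]))
print(arm.get_obs())
E
```

```text
scene [[433.02694658   0.         323.85726828]
 [  0.         433.02694658 238.19049848]
 [  0.           0.           1.        ]] -0.06174268267436151 [ 1.25245841 -0.10506522  0.71761002]
top [[499.49229673   0.         318.41621126]
 [  0.         499.49229673 246.52252073]
 [  0.           0.           1.        ]] -0.04115116672582929 [0.4151367  0.02146083 1.21101963]
{'time_s': 0.1, 'joint_positions': array([-1.33349354,  0.42668174,  0.07383959,  1.60655583, -0.03411455,
        1.11078526, -0.0671379 ]), 'qd': array([-0.00179504, -0.0004253 ,  0.00016433,  0.00021892, -0.0010877 ,
        0.00060691, -0.00076707]), 'tau': array([ 6.98786956e-03, -9.37460589e+01,  3.67632844e+00, -4.55034971e+01,
       -4.86743543e-02,  1.68172130e-02, -6.40264716e-05]), 'position': array([0.25452926, 0.62485985, 0.30203131]), 'orientation': array([ 1.92229433e-01,  9.81349837e-01, -5.80137040e-04, -8.05418049e-05]), 'ft_force': array([-0.24831241, -0.6506263 ,  0.03021323]), 'moment': array([-0.02075049,  0.0119985 , -0.01427818]), 'grip_force': 0.0, 'grip_width': 0.09433130581197485}
```

View pics/top0.png

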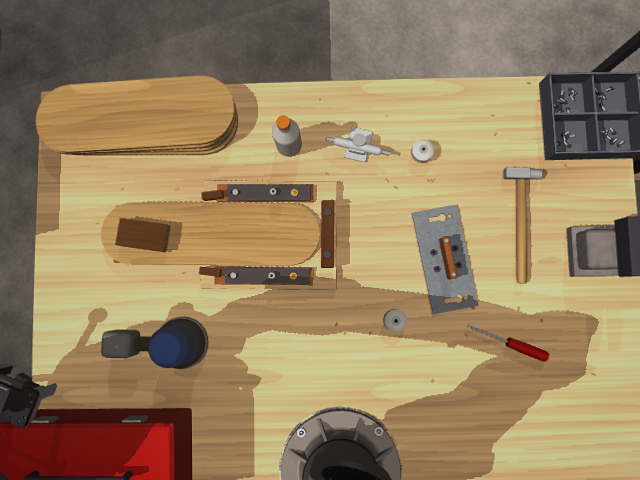

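View pics/scene0.png

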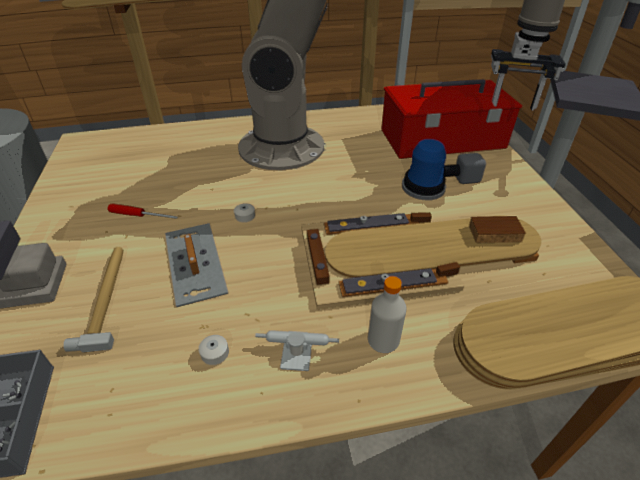

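The top view shows the cradle with its nose to the right (world -y): screw heads at about (272,191) and (272,275), pins at (294,192) and (294,275). The plate is at about (445,258), with the grip at (448,257). I'll zoom in on both.

Run:
```python
from h import *
im=cv2.imread("pics/top0.png")
a=cv2.resize(im[195:320,400:500],None,fx=4.5,fy=4.5,interpolation=cv2.INTER_CUBIC)
b=cv2.resize(im[175:300,190:345],None,fx=2.2,fy=4.5,interpolation=cv2.INTER_CUBIC)
cv2.imwrite("pics/crop.png",np.hstack([a,b]));print(a.shape,b.shape)
```

```text
(562, 450, 3) (562, 341, 3)
```

View pics/crop.png

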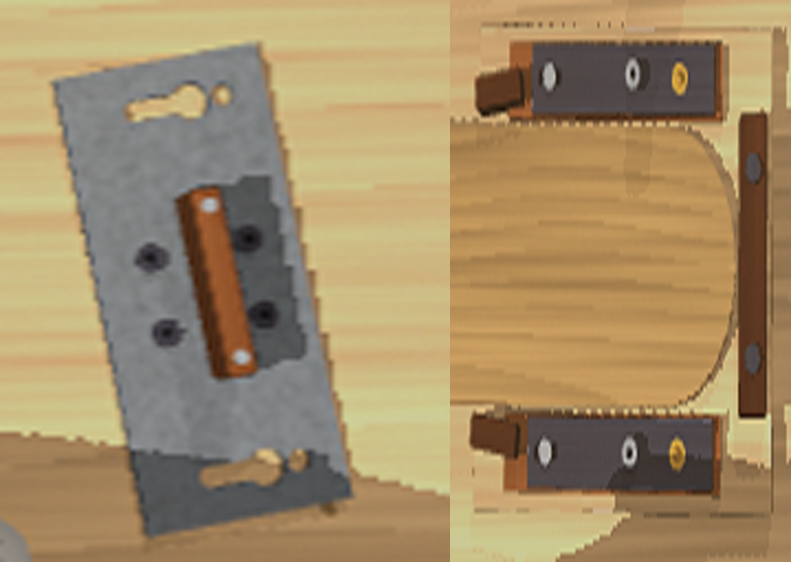

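The crop shows slots pointing left (plate +y = world +y), so the plate is turned about 10°. Next I compute the positions.

Run:
```python
from h import *
A=lambda p:np.array(p)/4.5+[400-.4,195-.4]
B=lambda p:(np.array(p)-[450,0])/[2.2,4.5]+[190-.3,175-.4]
P=lambda q,z:plane("top",q,z)
c=P(A([[53,82],[262,43],[352,494],[148,536]]),.006); print("corners",c.round(4),[np.linalg.norm(c[i]-c[i-1]).round(4) for i in range(4)])
ex=(c[0]+c[1]-c[2]-c[3])[:2]; yaw=np.arctan2(ex[1],ex[0]); ctr=c.mean(0)
ey=np.array([-np.sin(yaw),np.cos(yaw)])
print("yaw",np.degrees(yaw),"origin",ctr[:2]+.010*ey,"grip by corners",ctr[:2]-.002*ey)
g=P(A([[208,205],[242,357]]),.048);print("grip screws",g,g.mean(0))
k=P(A([[188,101],[268,467],[223,95],[299,460]]),.006);print("keyh",k.round(4))
s=P(B([[632,74],[629,452]]),.0445);p=P(B([[680,78],[677,455]]),.036);print("screws",s.round(4),"pins",p.round(4))
n=P(B([[738,114],[767,114],[767,415],[738,415]]),.044);print("nose",n.round(4),n.mean(0))
e=s[0]-s[1];print("cradle yaw",np.degrees(np.arctan2(e[1],e[0])),np.linalg.norm(e))
d=np.load("top0.npy");print(dep("top",np.r_[B([[632,74],[629,452]]),A([[225,280],[100,200]])],d).round(4))
```

```text
corners [[ 0.6037 -0.1891  0.006 ]
 [ 0.6224 -0.3033  0.006 ]
 [ 0.3785 -0.3399  0.006 ]
 [ 0.3589 -0.2302  0.006 ]] [np.float64(0.2482), np.float64(0.1157), np.float64(0.2467), np.float64(0.1114)]
yaw 9.033754036490517 origin [ 0.48931475 -0.25577718] grip by corners [ 0.49119894 -0.26762833]
grip screws [[ 0.53070723 -0.25977293  0.048     ]
 [ 0.45144451 -0.27381501  0.048     ]] [ 0.49107587 -0.26679397  0.048     ]
keyh [[ 0.5916 -0.2617  0.006 ]
 [ 0.3939 -0.2957  0.006 ]
 [ 0.5945 -0.2808  0.006 ]
 [ 0.3972 -0.3125  0.006 ]]
screws [[0.6579 0.1447 0.0445]
 [0.4587 0.1506 0.0445]] pins [[0.6562 0.0934 0.036 ]
 [0.4563 0.1001 0.036 ]]
nose [[ 6.337e-01  3.080e-02  4.400e-02]
 [ 6.330e-01 -4.000e-04  4.400e-02]
 [ 4.746e-01  3.500e-03  4.400e-02]
 [ 4.753e-01  3.430e-02  4.400e-02]] [0.5541667  0.01706703 0.044     ]
cradle yaw -1.6756479868744436 0.1993288665314634
[[ 0.6575  0.1445  0.0467]
 [ 0.4587  0.1506  0.0443]
 [ 0.4915 -0.2669  0.0477]
 [ 0.5385 -0.211   0.0104]]
```

```bash
python3 -m inch '[{"tx":-2,"ty":-1.7,"az":-2},{"tx":-5.5,"ty":-4.6,"az":-5},{"tx":-9.2,"ty":-7.7,"az":-8},{"tx":-13,"ty":-10.9,"az":-11},{"tx":-16.8,"ty":-14,"az":-14},{"tx":-20.6,"ty":-17.2,"az":-17},{"tx":-24.4,"ty":-20.4,"az":-20},{"tx":-28,"ty":-23.5,"az":-23},{"tx":-32,"ty":-27,"az":-26},{"tx":-35,"ty":-30.5,"az":-29},{"tx":-37.5,"ty":-34.5,"az":-31.8},{"tx":-39.5,"ty":-39,"az":-31.8},{"tx":-41.5,"ty":-43.5,"az":-31.8},{"tx":-43.5,"ty":-48,"az":-31.8},{"tx":-45.5,"ty":-52.5,"az":-31.8},{"tx":-47.5,"ty":-57,"az":-31.8},{"tx":-49.5,"ty":-61.5,"az":-31.8},{"tx":-51.8,"ty":-66,"az":-31.8},{"tx":-53.8,"ty":-70.3,"az":-31.8},{"tx":-55.5,"ty":-73.6,"az":-31.8}]' 0
python3 - <<'E'
from h import *
from scipy.spatial.transform import Rotation as R
o=arm.get_obs();print(R.from_quat(o["orientation"]).as_matrix().round(4),o["joint_positions"].round(2))
E
```

```text
[[-9.261e-01  3.773e-01 -4.000e-04]
 [ 3.773e-01  9.261e-01 -1.100e-03]
 [-1.000e-04 -1.200e-03 -1.000e+00]] [-1.33  0.43  0.07  1.61 -0.03  1.11 -0.07]validation failed for argument at $[0]...
```

```bash
python3 -m inch '[{"tx":-2,"ty":-1.7,"tz":0,"ax":0,"ay":0,"az":-2}]' 0; echo; python3 -m inch --help | head -20
```

```text
time_s: 0.2
position: [0.2644, 0.6035, 0.3017]
orientation: [0.173, 0.985, -0.0, -0.001]
ft_force: [0.8, -0.0, -1.1]
grip_width: 0.0941
grip_force: 0.0
invalid input: not JSON, or not a number
```

```bash
python3 -m inch '[{"tx":-3.4,"ty":-3,"tz":0,"ax":0,"ay":0,"az":-3},{"tx":-6.8,"ty":-6,"tz":0,"ax":0,"ay":0,"az":-6},{"tx":-10.2,"ty":-9.1,"tz":0,"ax":0,"ay":0,"az":-9},{"tx":-13.6,"ty":-12.1,"tz":0,"ax":0,"ay":0,"az":-12},{"tx":-17,"ty":-15.2,"tz":0,"ax":0,"ay":0,"az":-15},{"tx":-20.4,"ty":-18.2,"tz":0,"ax":0,"ay":0,"az":-18},{"tx":-23.7,"ty":-21.2,"tz":0,"ax":0,"ay":0,"az":-21},{"tx":-27.1,"ty":-24.3,"tz":0,"ax":0,"ay":0,"az":-24},{"tx":-30.5,"ty":-27.3,"tz":0,"ax":0,"ay":0,"az":-27},{"tx":-33.9,"ty":-30.4,"tz":0,"ax":0,"ay":0,"az":-29.8},{"tx":-35.6,"ty":-34.7,"tz":0,"ax":0,"ay":0,"az":-29.8},{"tx":-37.4,"ty":-39,"tz":0,"ax":0,"ay":0,"az":-29.8},{"tx":-39.1,"ty":-43.4,"tz":0,"ax":0,"ay":0,"az":-29.8},{"tx":-40.8,"ty":-47.8,"tz":0,"ax":0,"ay":0,"az":-29.8},{"tx":-42.5,"ty":-52.1,"tz":0,"ax":0,"ay":0,"az":-29.8},{"tx":-44.3,"ty":-56.5,"tz":0,"ax":0,"ay":0,"az":-29.8},{"tx":-46,"ty":-60.8,"tz":0,"ax":0,"ay":0,"az":-29.8},{"tx":-47.7,"ty":-65.1,"tz":0,"ax":0,"ay":0,"az":-29.8},{"tx":-49.4,"ty":-69.5,"tz":0,"ax":0,"ay":0,"az":-29.8},{"tx":-51,"ty":-73.8,"tz":0,"ax":0,"ay":0,"az":-29.8}]' 0
python3 - <<'E'
from h import *
from scipy.spatial.transform import Rotation as R
o=arm.get_obs();print(o["position"],R.from_quat(o["orientation"]).as_matrix().round(4),o["joint_positions"].round(2))
E
```

```text
time_s: 2.2
position: [0.4907, -0.2686, 0.3027]
orientation: [-0.084, 0.996, -0.0, 0.0]
ft_force: [0.6, 1.2, 0.4]
grip_width: 0.0941
grip_force: 0.0
[ 0.49071595 -0.26863307  0.30266618] [[-0.9859 -0.1676  0.    ]
 [-0.1676  0.9859  0.    ]
 [-0.     -0.     -1.    ]] [-0.07  0.26  0.55  1.89 -0.16  1.03  2.28]
```

```bash
python3 -m inch '[{"tx":0,"ty":0.15,"tz":3,"ax":0,"ay":0,"az":0},{"tx":0,"ty":0.15,"tz":7,"ax":0,"ay":0,"az":0},{"tx":0,"ty":0.15,"tz":11,"ax":0,"ay":0,"az":0},{"tx":0,"ty":0.15,"tz":14.5,"ax":0,"ay":0,"az":0},{"tx":0,"ty":0.15,"tz":17,"ax":0,"ay":0,"az":0},{"tx":0,"ty":0.15,"tz":18.5,"ax":0,"ay":0,"az":0},{"tx":0,"ty":0.15,"tz":19.1,"ax":0,"ay":0,"az":0},{"tx":0,"ty":0.15,"tz":19.1,"ax":0,"ay":0,"az":0},{"tx":0,"ty":0.15,"tz":19.1,"ax":0,"ay":0,"az":0}]' 0
python3 -m inch '[{"tx":0,"ty":0,"tz":0,"ax":0,"ay":0,"az":0},{"tx":0,"ty":0,"tz":0,"ax":0,"ay":0,"az":0},{"tx":0,"ty":0,"tz":0,"ax":0,"ay":0,"az":0},{"tx":0,"ty":0,"tz":0,"ax":0,"ay":0,"az":0},{"tx":0,"ty":0,"tz":0,"ax":0,"ay":0,"az":0},{"tx":0,"ty":0,"tz":0,"ax":0,"ay":0,"az":0},{"tx":0,"ty":0,"tz":0,"ax":0,"ay":0,"az":0},{"tx":0,"ty":0,"tz":0,"ax":0,"ay":0,"az":0},{"tx":0,"ty":0,"tz":0,"ax":0,"ay":0,"az":0},{"tx":0,"ty":0,"tz":0,"ax":0,"ay":0,"az":0}]' 255
```

```text
time_s: 3.1
position: [0.4913, -0.2656, 0.1127]
orientation: [-0.084, 0.996, -0.0, 0.001]
ft_force: [-0.4, -0.5, 0.1]
grip_width: 0.0937
grip_force: 0.0
time_s: 4.1
position: [0.4908, -0.2653, 0.1117]
orientation: [-0.084, 0.996, -0.0, -0.0]
ft_force: [-0.9, -0.5, 0.7]
grip_width: 0.0175
grip_force: 0.2
```

```bash
python3 -m inch '[{"tx":0,"ty":0,"tz":0,"ax":0,"ay":0,"az":0},{"tx":0,"ty":0,"tz":0,"ax":0,"ay":0,"az":0},{"tx":0,"ty":0,"tz":0,"ax":0,"ay":0,"az":0},{"tx":0,"ty":0,"tz":0,"ax":0,"ay":0,"az":0},{"tx":0,"ty":0,"tz":-0.5,"ax":0,"ay":0,"az":0},{"tx":0,"ty":0,"tz":-2,"ax":0,"ay":0,"az":0},{"tx":0,"ty":0,"tz":-5,"ax":0,"ay":0,"az":0},{"tx":0,"ty":0,"tz":-8,"ax":0,"ay":0,"az":0},{"tx":0,"ty":0,"tz":-10,"ax":0,"ay":0,"az":0},{"tx":0,"ty":0,"tz":-11,"ax":0,"ay":0,"az":0},{"tx":0,"ty":0,"tz":-11,"ax":0,"ay":0,"az":0}]' 255
python3 -m inch '[{"tx":-0.5,"ty":1.5,"tz":0,"ax":0,"ay":0,"az":0.5},{"tx":-1.5,"ty":4.5,"tz":0,"ax":0,"ay":0,"az":1},{"tx":-2.7,"ty":8,"tz":0,"ax":0,"ay":0,"az":2},{"tx":-4,"ty":12,"tz":0,"ax":0,"ay":0,"az":3},{"tx":-5.4,"ty":16,"tz":0,"ax":0,"ay":0,"az":4},{"tx":-6.8,"ty":20,"tz":0,"ax":0,"ay":0,"az":5},{"tx":-8.1,"ty":24,"tz":0,"ax":0,"ay":0,"az":6},{"tx":-9.5,"ty":28,"tz":0,"ax":0,"ay":0,"az":7},{"tx":-10.8,"ty":32,"tz":0,"ax":0,"ay":0,"az":8},{"tx":-12.2,"ty":36,"tz":0,"ax":0,"ay":0,"az":9.5},{"tx":-13.2,"ty":39,"tz":0,"ax":0,"ay":0,"az":10.5},{"tx":-13.7,"ty":40.5,"tz":0,"ax":0,"ay":0,"az":11.1},{"tx":-13.8,"ty":40.8,"tz":0,"ax":0,"ay":0,"az":11.2},{"tx":-13.8,"ty":40.8,"tz":0,"ax":0,"ay":0,"az":11.2},{"tx":-13.8,"ty":40.8,"tz":0,"ax":0,"ay":0,"az":11.2},{"tx":-13.8,"ty":40.8,"tz":0,"ax":0,"ay":0,"az":11.2}]'
python3 - <<'E'
from h import *
o=arm.get_obs();print(o["joint_positions"].round(2))
for n in("scene","top"):
    im,d=arm.grab_frame(n);cv2.imwrite(f"pics/{n}1.png",im);np.save(f"{n}1.npy",d)
a=cv2.imread("pics/scene1.png")[150:330,280:480];b=cv2.imread("pics/top1.png")[150:300,180:340]
a=cv2.resize(a,(400,360));b=cv2.resize(b,(384,360),interpolation=3)
cv2.imwrite("pics/c1.png",np.hstack([a,b]))
E
```

```text
time_s: 5.2
position: [0.4912, -0.2654, 0.2232]
orientation: [-0.084, 0.996, -0.0, 0.001]
ft_force: [-0.6, -0.0, -4.0]
grip_width: 0.0157
grip_force: 30.0
time_s: 6.8
position: [0.5585, 0.1586, 0.2216]
orientation: [0.014, 1.0, -0.0, -0.0]
ft_force: [-0.1, 0.4, -3.1]
grip_width: 0.0157
grip_force: 30.0
[-0.74  0.39  0.44  1.92 -0.21  0.88  1.35]
```

View pics/c1.png

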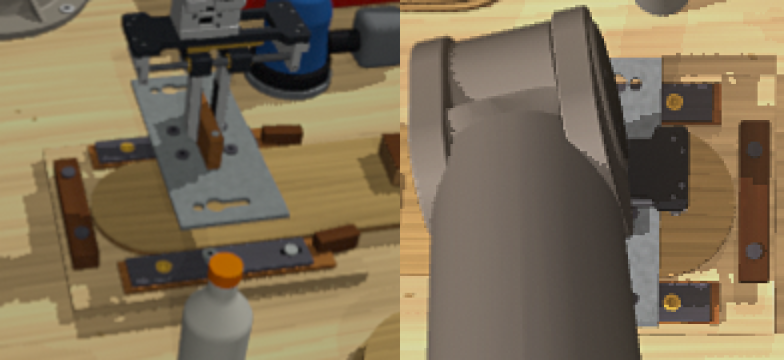

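The plate is held above the cradle. In the scene crop the keyholes are at about (228,205) and (165,88). A zoom on keyholes and screws in the scene view gives a second check.

Run:
```python
from h import *
s1=cv2.imread("pics/scene1.png");s0=cv2.imread("pics/scene0.png")
z=lambda im,x,y:cv2.resize(im[y:y+37,x:x+50],(400,296),interpolation=cv2.INTER_CUBIC)
cv2.imwrite("pics/c2.png",np.vstack([np.hstack([z(s1,340,175),z(s1,370,235)]),np.hstack([z(s0,340,200),z(s0,365,258)])]))
```

```text
(no output)
```

View pics/c2.png

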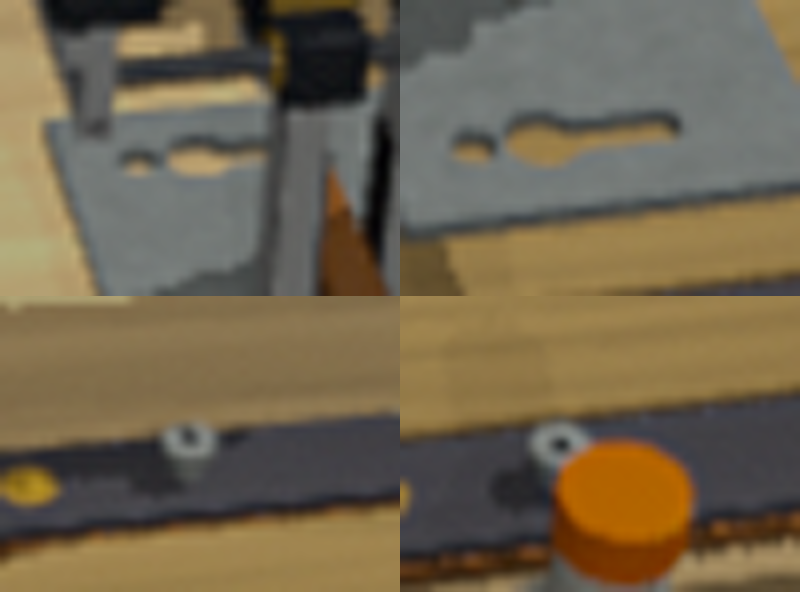

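The zoom shows keyhole entries at (197,155) and (541,137), and screw heads at (190,437) and (560,441). I cast these as rays.

Run:
```python
from h import *
q=lambda x,y,u,v:np.array([x+u/8-.44,y+v/8-.44])
o=arm.get_obs();print(o["position"])
zt=o["position"][2]-.1117+.006
k=plane("scene",[q(340,175,197,155),q(370,235,141,137),q(340,175,139,158),q(370,235,72,145)],zt)
s=plane("scene",[q(340,200,190,141),q(365,258,160,145)],.0445)
print("key,pinholes",k.round(4),"\nscrews",s.round(4));
print("mid key",k[:2].mean(0),"mid screw",s.mean(0),"len",np.linalg.norm(k[0]-k[1]),np.linalg.norm(s[0]-s[1]))
f=lambda a:np.degrees(np.arctan2(*(a[1]-a[0])[1::-1]));print(f(k[:2]),f(s))
```

```text
[0.55860392 0.15908664 0.22173439]
key,pinholes [[0.4607 0.148  0.116 ]
 [0.6595 0.1425 0.116 ]
 [0.459  0.1309 0.116 ]
 [0.659  0.1246 0.116 ]] 
screws [[0.4598 0.1508 0.0445]
 [0.6588 0.1445 0.0445]]
mid key [0.56007324 0.14526217 0.11603439] mid screw [0.5593186  0.14763661 0.0445    ] len 0.19886452876433877 0.19912144483631328
-1.5754183015962824 -1.8147610670147043
```

```bash
python3 -m inch '[{"tx":0.05,"ty":0.12,"tz":0.5,"ax":0,"ay":0,"az":0.1},{"tx":0.05,"ty":0.12,"tz":1.5,"ax":0,"ay":0,"az":0.1},{"tx":0.05,"ty":0.12,"tz":3,"ax":0,"ay":0,"az":0.1},{"tx":0.05,"ty":0.12,"tz":4.5,"ax":0,"ay":0,"az":0.1},{"tx":0.05,"ty":0.12,"tz":5.5,"ax":0,"ay":0,"az":0.1},{"tx":0.05,"ty":0.12,"tz":6.1,"ax":0,"ay":0,"az":0.1},{"tx":0.05,"ty":0.12,"tz":6.2,"ax":0,"ay":0,"az":0.1},{"tx":0.05,"ty":0.12,"tz":6.2,"ax":0,"ay":0,"az":0.1},{"tx":0.05,"ty":0.12,"tz":6.2,"ax":0,"ay":0,"az":0.1},{"tx":0.05,"ty":0.12,"tz":6.2,"ax":0,"ay":0,"az":0.1}]'
python3 -m inch '[{"tx":0,"ty":0,"tz":0.1,"ax":0,"ay":0,"az":0},{"tx":0,"ty":0,"tz":0.2,"ax":0,"ay":0,"az":0},{"tx":0,"ty":0,"tz":0.3,"ax":0,"ay":0,"az":0},{"tx":0,"ty":0,"tz":0.4,"ax":0,"ay":0,"az":0},{"tx":0,"ty":0,"tz":0.4,"ax":0,"ay":0,"az":0}]'
```

```text
time_s: 7.9
position: [0.5583, 0.1614, 0.1602]
orientation: [0.015, 1.0, 0.0, 0.0]
ft_force: [0.5, -0.0, -2.3]
grip_width: 0.0156
grip_force: 30.0
time_s: 8.4
position: [0.558, 0.1612, 0.1555]
orientation: [0.015, 1.0, -0.0, -0.0]
ft_force: [-0.4, -0.3, -2.9]
grip_width: 0.0156
grip_force: 30.0
```

```bash
python3 -m inch '[{"tx":0,"ty":0,"tz":0.1,"ax":0,"ay":0,"az":0},{"tx":0,"ty":0,"tz":0.1,"ax":0,"ay":0,"az":0}]'; python3 -m inch '[{"tx":0,"ty":0,"tz":0.1,"ax":0,"ay":0,"az":0},{"tx":0,"ty":0,"tz":0.1,"ax":0,"ay":0,"az":0}]'
```

```text
time_s: 8.6
position: [0.5581, 0.1612, 0.1546]
orientation: [0.015, 1.0, -0.0, -0.0]
ft_force: [0.7, -0.3, -3.1]
grip_width: 0.0156
grip_force: 30.0
time_s: 8.8
position: [0.5581, 0.1612, 0.1536]
orientation: [0.015, 1.0, -0.0, -0.0]
ft_force: [0.4, 0.4, -3.6]
grip_width: 0.0154
grip_force: 30.0
```

```bash
python3 -m inch '[{"tx":0,"ty":0,"tz":0.1,"ax":0,"ay":0,"az":0},{"tx":0,"ty":0,"tz":0.2,"ax":0,"ay":0,"az":0},{"tx":0,"ty":0,"tz":0.2,"ax":0,"ay":0,"az":0}]'; python3 -m inch '[{"tx":0,"ty":0,"tz":0.1,"ax":0,"ay":0,"az":0},{"tx":0,"ty":0,"tz":0.2,"ax":0,"ay":0,"az":0},{"tx":0,"ty":0,"tz":0.3,"ax":0,"ay":0,"az":0},{"tx":0,"ty":0,"tz":0.3,"ax":0,"ay":0,"az":0}]'
```

```text
time_s: 9.1
position: [0.558, 0.1613, 0.1515]
orientation: [0.015, 1.0, -0.0, -0.0]
ft_force: [-0.1, -0.5, -2.8]
grip_width: 0.0159
grip_force: 30.0
time_s: 9.5
position: [0.558, 0.1612, 0.1485]
orientation: [0.015, 1.0, -0.0, -0.0]
ft_force: [-0.6, 0.1, -3.9]
grip_width: 0.0155
grip_force: 30.0
```

```bash
python3 -m inch '[{"tx":0,"ty":0,"tz":0.1,"ax":0,"ay":0,"az":0},{"tx":0,"ty":0,"tz":0.2,"ax":0,"ay":0,"az":0},{"tx":0,"ty":0,"tz":0.3,"ax":0,"ay":0,"az":0},{"tx":0,"ty":0,"tz":0.3,"ax":0,"ay":0,"az":0}]'; python3 -m inch '[{"tx":0,"ty":0,"tz":0.05,"ax":0,"ay":0,"az":0},{"tx":0,"ty":0,"tz":0.1,"ax":0,"ay":0,"az":0},{"tx":0,"ty":0,"tz":0.1,"ax":0,"ay":0,"az":0}]'
```

```text
time_s: 9.9
position: [0.558, 0.1612, 0.1455]
orientation: [0.015, 1.0, -0.0, -0.0]
ft_force: [0.5, 0.3, -4.6]
grip_width: 0.0162
grip_force: 30.0
time_s: 10.2
position: [0.5581, 0.1612, 0.1446]
orientation: [0.015, 1.0, -0.0, -0.0]
ft_force: [-0.0, 0.2, -3.0]
grip_width: 0.0158
grip_force: 30.0
```

```bash
python3 -m inch '[{"tx":0,"ty":0,"tz":0.05,"ax":0,"ay":0,"az":0},{"tx":0,"ty":0,"tz":0.05,"ax":0,"ay":0,"az":0}]'; python3 -m inch '[{"tx":0,"ty":0,"tz":0.05,"ax":0,"ay":0,"az":0},{"tx":0,"ty":0,"tz":0.05,"ax":0,"ay":0,"az":0}]';python3 -m inch '[{"tx":0,"ty":0,"tz":0.05,"ax":0,"ay":0,"az":0},{"tx":0,"ty":0,"tz":0.05,"ax":0,"ay":0,"az":0}]'
```

```text
time_s: 10.4
position: [0.5581, 0.1613, 0.1442]
orientation: [0.015, 1.0, -0.0, -0.0]
ft_force: [-0.8, -0.3, -4.1]
grip_width: 0.0158
grip_force: 30.0
time_s: 10.6
position: [0.5582, 0.1612, 0.1437]
orientation: [0.015, 1.0, -0.0, 0.0]
ft_force: [0.5, 0.2, -3.1]
grip_width: 0.0159
grip_force: 30.0
time_s: 10.8
position: [0.5582, 0.1613, 0.1437]
orientation: [0.015, 1.0, 0.0, -0.0]
ft_force: [-3.5, -0.5, 6.7]
grip_width: 0.016
grip_force: 30.0
```

```bash
python3 -m inch '[{"tx":0,"ty":-0.1,"tz":-0.02,"ax":0,"ay":0,"az":0},{"tx":0,"ty":-0.2,"tz":-0.02,"ax":0,"ay":0,"az":0},{"tx":0,"ty":-0.2,"tz":-0.02,"ax":0,"ay":0,"az":0}]'; python3 -m inch '[{"tx":0,"ty":-0.1,"tz":0,"ax":0,"ay":0,"az":0},{"tx":0,"ty":-0.2,"tz":0,"ax":0,"ay":0,"az":0},{"tx":0,"ty":-0.2,"tz":0,"ax":0,"ay":0,"az":0}]';python3 -m inch '[{"tx":0,"ty":-0.1,"tz":0,"ax":0,"ay":0,"az":0},{"tx":0,"ty":-0.2,"tz":0,"ax":0,"ay":0,"az":0},{"tx":0,"ty":-0.2,"tz":0,"ax":0,"ay":0,"az":0}]'
```

```text
time_s: 11.1
position: [0.5583, 0.1596, 0.1437]
orientation: [0.014, 1.0, 0.0, 0.0]
ft_force: [-0.7, 4.0, 5.1]
grip_width: 0.0158
grip_force: 30.0
time_s: 11.4
position: [0.5583, 0.1576, 0.1437]
orientation: [0.014, 1.0, 0.0, 0.0]
ft_force: [-0.8, 4.2, 5.2]
grip_width: 0.0153
grip_force: 30.0
time_s: 11.7
position: [0.5583, 0.1561, 0.1437]
orientation: [0.014, 1.0, 0.001, 0.0]
ft_force: [1.0, 6.7, 3.4]
grip_width: 0.0159
grip_force: 30.0
```

```bash
for i in 1; do python3 -m inch '[{"tx":0,"ty":-0.1,"tz":0,"ax":0,"ay":0,"az":0},{"tx":0,"ty":-0.2,"tz":0,"ax":0,"ay":0,"az":0},{"tx":0,"ty":-0.3,"tz":0,"ax":0,"ay":0,"az":0},{"tx":0,"ty":-0.3,"tz":0,"ax":0,"ay":0,"az":0}]'; done;  python3 -m inch '[{"tx":0,"ty":-0.1,"tz":0,"ax":0,"ay":0,"az":0},{"tx":0,"ty":-0.2,"tz":0,"ax":0,"ay":0,"az":0},{"tx":0,"ty":-0.3,"tz":0,"ax":0,"ay":0,"az":0},{"tx":0,"ty":-0.4,"tz":0,"ax":0,"ay":0,"az":0},{"tx":0,"ty":-0.4,"tz":0,"ax":0,"ay":0,"az":0}]'
```

```text
time_s: 12.1
position: [0.5582, 0.1541, 0.1438]
orientation: [0.014, 1.0, 0.001, 0.001]
ft_force: [0.4, 12.0, 4.0]
grip_width: 0.0161
grip_force: 30.0
time_s: 12.6
position: [0.5582, 0.1496, 0.1437]
orientation: [0.014, 1.0, 0.001, 0.001]
ft_force: [1.0, 6.4, 3.1]
grip_width: 0.0157
grip_force: 30.4
```

```bash
python3 -m inch '[{"tx":0,"ty":-0.1,"tz":0,"ax":0,"ay":0,"az":0},{"tx":0,"ty":-0.2,"tz":0,"ax":0,"ay":0,"az":0},{"tx":0,"ty":-0.3,"tz":0,"ax":0,"ay":0,"az":0},{"tx":0,"ty":-0.4,"tz":0,"ax":0,"ay":0,"az":0},{"tx":0,"ty":-0.5,"tz":0,"ax":0,"ay":0,"az":0},{"tx":0,"ty":-0.6,"tz":0,"ax":0,"ay":0,"az":0},{"tx":0,"ty":-0.6,"tz":0,"ax":0,"ay":0,"az":0}]';python3 -m inch '[{"tx":0,"ty":-0.1,"tz":0,"ax":0,"ay":0,"az":0},{"tx":0,"ty":-0.2,"tz":0,"ax":0,"ay":0,"az":0},{"tx":0,"ty":-0.3,"tz":0,"ax":0,"ay":0,"az":0},{"tx":0,"ty":-0.4,"tz":0,"ax":0,"ay":0,"az":0},{"tx":0,"ty":-0.5,"tz":0,"ax":0,"ay":0,"az":0},{"tx":0,"ty":-0.6,"tz":0,"ax":0,"ay":0,"az":0},{"tx":0,"ty":-0.6,"tz":0,"ax":0,"ay":0,"az":0}]'
```

```text
time_s: 13.3
position: [0.5578, 0.1424, 0.1437]
orientation: [0.015, 1.0, 0.0, 0.0]
ft_force: [-0.4, 3.4, 6.3]
grip_width: 0.0158
grip_force: 30.0
time_s: 14.0
position: [0.5577, 0.1363, 0.1437]
orientation: [0.015, 1.0, 0.0, 0.0]
ft_force: [0.7, 3.2, 6.5]
grip_width: 0.0155
grip_force: 30.0
```

```bash
python3 -m inch '[{"tx":0,"ty":-0.1,"tz":0,"ax":0,"ay":0,"az":0},{"tx":0,"ty":-0.2,"tz":0,"ax":0,"ay":0,"az":0},{"tx":0,"ty":-0.3,"tz":0,"ax":0,"ay":0,"az":0},{"tx":0,"ty":-0.3,"tz":0,"ax":0,"ay":0,"az":0}]';for i in 1 ; do python3 -m inch '[{"tx":0,"ty":-0.1,"tz":0,"ax":0,"ay":0,"az":0},{"tx":0,"ty":-0.1,"tz":0,"ax":0,"ay":0,"az":0}]'; python3 -m inch '[{"tx":0,"ty":-0.1,"tz":0,"ax":0,"ay":0,"az":0},{"tx":0,"ty":-0.1,"tz":0,"ax":0,"ay":0,"az":0}]';done
```

```text
time_s: 14.4
position: [0.5576, 0.1324, 0.1437]
orientation: [0.015, 1.0, -0.0, 0.0]
ft_force: [-1.0, -2.0, 7.9]
grip_width: 0.0156
grip_force: 30.0
time_s: 14.6
position: [0.5576, 0.1317, 0.1437]
orientation: [0.015, 1.0, -0.0, 0.0]
ft_force: [-0.2, 0.5, 7.5]
grip_width: 0.0154
grip_force: 30.0
time_s: 14.8
position: [0.5576, 0.1309, 0.1437]
orientation: [0.015, 1.0, -0.0, 0.0]
ft_force: [-0.5, 1.0, 7.4]
grip_width: 0.016
grip_force: 30.0
```

```bash
python3 -m inch '[{"tx":0,"ty":-0.1,"tz":0,"ax":0,"ay":0,"az":0},{"tx":0,"ty":-0.1,"tz":0,"ax":0,"ay":0,"az":0}]'; python3 -m inch '[{"tx":0,"ty":-0.05,"tz":0,"ax":0,"ay":0,"az":0},{"tx":0,"ty":-0.05,"tz":0,"ax":0,"ay":0,"az":0}]'
```

```text
time_s: 15.0
position: [0.5575, 0.13, 0.1436]
orientation: [0.015, 1.0, -0.0, 0.0]
ft_force: [-0.4, 1.6, 6.9]
grip_width: 0.0157
grip_force: 30.0
time_s: 15.2
position: [0.5576, 0.1298, 0.1437]
orientation: [0.015, 1.0, 0.0, 0.0]
ft_force: [0.3, 3.9, 5.3]
grip_width: 0.0159
grip_force: 30.0
```

```bash
python3 -m inch '[{"tx":0,"ty":-0.05,"tz":0,"ax":0,"ay":0,"az":0},{"tx":0,"ty":-0.05,"tz":0,"ax":0,"ay":0,"az":0}]'; python3 -m inch '[{"tx":0,"ty":-0.05,"tz":0,"ax":0,"ay":0,"az":0},{"tx":0,"ty":-0.05,"tz":0,"ax":0,"ay":0,"az":0}]'
```

```text
time_s: 15.4
position: [0.5575, 0.1295, 0.1437]
orientation: [0.015, 1.0, 0.0, 0.0]
ft_force: [0.4, 3.9, 6.0]
grip_width: 0.0156
grip_force: 30.0
time_s: 15.6
position: [0.5575, 0.1291, 0.1437]
orientation: [0.014, 1.0, 0.0, 0.0]
ft_force: [0.9, 5.3, 5.5]
grip_width: 0.0156
grip_force: 30.0
```

```bash
python3 -m inch '[{"tx":0,"ty":-0.05,"tz":0,"ax":0,"ay":0,"az":0},{"tx":0,"ty":-0.05,"tz":0,"ax":0,"ay":0,"az":0}]'; python3 -m inch '[{"tx":0,"ty":-0.05,"tz":0,"ax":0,"ay":0,"az":0},{"tx":0,"ty":-0.05,"tz":0,"ax":0,"ay":0,"az":0}]'
python3 - <<'E'
from h import *
im,d=arm.grab_frame("scene");cv2.imwrite("pics/s3.png",im)
cv2.imwrite("pics/c3.png",cv2.resize(im[190:310,290:450],(800,600),interpolation=cv2.INTER_CUBIC))
E
```

```text
time_s: 15.8
position: [0.5575, 0.1286, 0.1436]
orientation: [0.014, 1.0, 0.0, 0.0]
ft_force: [1.2, 5.4, 5.1]
grip_width: 0.0157
grip_force: 30.0
time_s: 16.0
position: [0.5575, 0.1282, 0.1437]
orientation: [0.014, 1.0, 0.0, 0.0]
ft_force: [0.8, 4.9, 5.5]
grip_width: 0.016
grip_force: 30.0
```

View pics/c3.png

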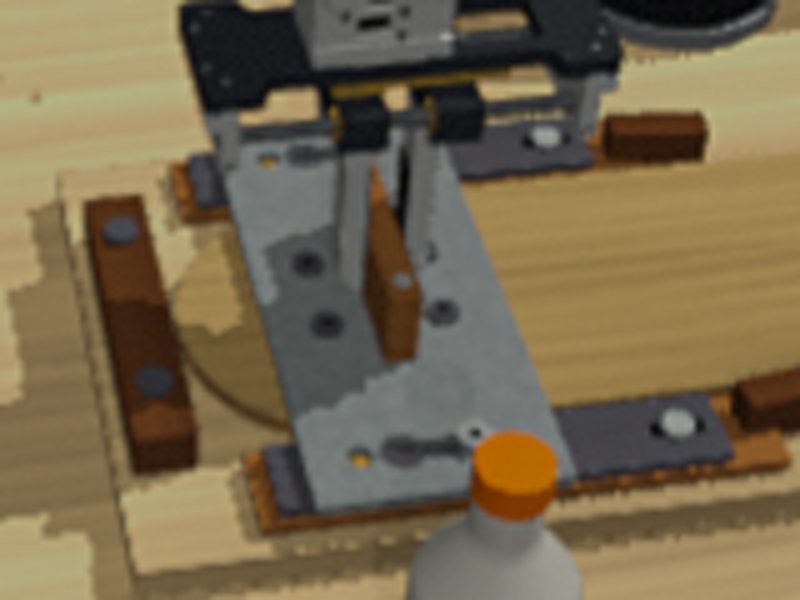

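The picture shows brass in both pin holes, at (360,460) and (268,160), and the screw near the slot end at (475,432). I push on to the stop.

```bash
python3 -m inch '[{"tx":0,"ty":-0.05,"tz":0,"ax":0,"ay":0,"az":0},{"tx":0,"ty":-0.05,"tz":0,"ax":0,"ay":0,"az":0}]'; python3 -m inch '[{"tx":0,"ty":-0.05,"tz":0,"ax":0,"ay":0,"az":0},{"tx":0,"ty":-0.05,"tz":0,"ax":0,"ay":0,"az":0}]'
```

```text
time_s: 16.25
position: [0.5575, 0.1279, 0.1437]
orientation: [0.014, 1.0, 0.0, 0.0]
ft_force: [0.4, 6.5, 4.7]
grip_width: 0.0159
grip_force: 30.0
time_s: 16.45
position: [0.5575, 0.1278, 0.1437]
orientation: [0.014, 1.0, 0.001, 0.0]
ft_force: [0.4, 8.2, 4.5]
grip_width: 0.0159
grip_force: 30.0
```

```bash
python3 -m inch '[{"tx":0,"ty":-0.05,"tz":0,"ax":0,"ay":0,"az":0},{"tx":0,"ty":-0.05,"tz":0,"ax":0,"ay":0,"az":0}]'
```

```text
time_s: 16.65
position: [0.5574, 0.1278, 0.1437]
orientation: [0.014, 1.0, 0.001, 0.0]
ft_force: [0.7, 10.3, 4.1]
grip_width: 0.0158
grip_force: 30.0
```

```bash
python3 -m inch '[{"tx":0,"ty":-0.1,"tz":0,"ax":0,"ay":0,"az":0},{"tx":0,"ty":-0.1,"tz":0,"ax":0,"ay":0,"az":0}]'; python3 -m inch '[{"tx":0,"ty":-0.1,"tz":0,"ax":0,"ay":0,"az":0},{"tx":0,"ty":-0.1,"tz":0,"ax":0,"ay":0,"az":0}]'
```

```text
time_s: 16.85
position: [0.5574, 0.1276, 0.1437]
orientation: [0.014, 1.0, 0.001, 0.001]
ft_force: [-0.2, 14.7, 3.2]
grip_width: 0.0158
grip_force: 30.0
time_s: 17.05
position: [0.5574, 0.1274, 0.1438]
orientation: [0.013, 1.0, 0.002, 0.001]
ft_force: [0.8, 18.6, 2.3]
grip_width: 0.0155
grip_force: 30.0
```

```bash
python3 -m inch '[{"tx":0,"ty":-0.1,"tz":0,"ax":0,"ay":0,"az":0},{"tx":0,"ty":-0.1,"tz":0,"ax":0,"ay":0,"az":0}]'; python3 -m inch '[{"tx":0,"ty":-0.08,"tz":0,"ax":0,"ay":0,"az":0},{"tx":0,"ty":-0.08,"tz":0,"ax":0,"ay":0,"az":0}]'
```

```text
time_s: 17.25
position: [0.5574, 0.1272, 0.1438]
orientation: [0.013, 1.0, 0.002, 0.001]
ft_force: [1.1, 23.8, 1.5]
grip_width: 0.0157
grip_force: 30.0
time_s: 17.45
position: [0.5574, 0.1271, 0.1438]
orientation: [0.013, 1.0, 0.002, 0.001]
ft_force: [1.1, 27.7, 1.1]
grip_width: 0.0157
grip_force: 30.0
```

```bash
python3 -m inch '[{"tx":0,"ty":0.2,"tz":0,"ax":0,"ay":0,"az":0},{"tx":0,"ty":0.35,"tz":0,"ax":0,"ay":0,"az":0},{"tx":0,"ty":0.35,"tz":0,"ax":0,"ay":0,"az":0}]'; python3 -m inch '[{"tx":0,"ty":0,"tz":0,"ax":0,"ay":0,"az":0},{"tx":0,"ty":0,"tz":0,"ax":0,"ay":0,"az":0},{"tx":0,"ty":0,"tz":0,"ax":0,"ay":0,"az":0},{"tx":0,"ty":0,"tz":0,"ax":0,"ay":0,"az":0},{"tx":0,"ty":0,"tz":0,"ax":0,"ay":0,"az":0},{"tx":0,"ty":0,"tz":0,"ax":0,"ay":0,"az":0},{"tx":0,"ty":0,"tz":0,"ax":0,"ay":0,"az":0},{"tx":0,"ty":0,"tz":0,"ax":0,"ay":0,"az":0}]' 0
```

```text
time_s: 17.75
position: [0.5574, 0.1276, 0.1437]
orientation: [0.014, 1.0, 0.001, 0.0]
ft_force: [0.2, 12.3, 4.8]
grip_width: 0.0161
grip_force: 30.0
time_s: 18.55
position: [0.5571, 0.126, 0.1434]
orientation: [0.015, 1.0, -0.0, -0.0]
ft_force: [0.4, -0.7, 0.9]
grip_width: 0.0765
grip_force: 0.0
```

```bash
python3 -m inch '[{"tx":0,"ty":0,"tz":-1,"ax":0,"ay":0,"az":0},{"tx":0,"ty":0,"tz":-3,"ax":0,"ay":0,"az":0},{"tx":0,"ty":0,"tz":-6,"ax":0,"ay":0,"az":0},{"tx":0,"ty":0,"tz":-9,"ax":0,"ay":0,"az":0},{"tx":0,"ty":0,"tz":-12,"ax":0,"ay":0,"az":0},{"tx":0,"ty":-4,"tz":-14,"ax":0,"ay":0,"az":0},{"tx":0,"ty":-8,"tz":-15,"ax":0,"ay":0,"az":0},{"tx":0,"ty":-12,"tz":-15,"ax":0,"ay":0,"az":0},{"tx":0,"ty":-16,"tz":-15,"ax":0,"ay":0,"az":0},{"tx":0,"ty":-20,"tz":-15,"ax":0,"ay":0,"az":0},{"tx":0,"ty":-24,"tz":-15,"ax":0,"ay":0,"az":0},{"tx":0,"ty":-28,"tz":-15,"ax":0,"ay":0,"az":0},{"tx":0,"ty":-32,"tz":-15,"ax":0,"ay":0,"az":0},{"tx":0,"ty":-35,"tz":-15,"ax":0,"ay":0,"az":0},{"tx":0,"ty":-35,"tz":-15,"ax":0,"ay":0,"az":0}]'
python3 - <<'E'
from h import *
t,_=arm.grab_frame("top");s,_=arm.grab_frame("scene");cv2.imwrite("pics/t4.png",t);cv2.imwrite("pics/s4.png",s)
z=lambda im,x,y,w,h:cv2.resize(im[y:y+h,x:x+w],(400,300),interpolation=cv2.INTER_CUBIC)
cv2.imwrite("pics/c4.png",np.vstack([np.hstack([z(t,250,173,48,36),z(t,250,257,48,36)]),np.hstack([z(s,330,205,48,36),z(s,350,263,48,36)])]))
E
```

```text
time_s: 20.05
position: [0.5457, -0.2284, 0.2943]
orientation: [0.017, 1.0, -0.001, 0.0]
ft_force: [0.5, -0.2, -0.4]
grip_width: 0.0938
grip_force: 0.0
```

View pics/c4.png

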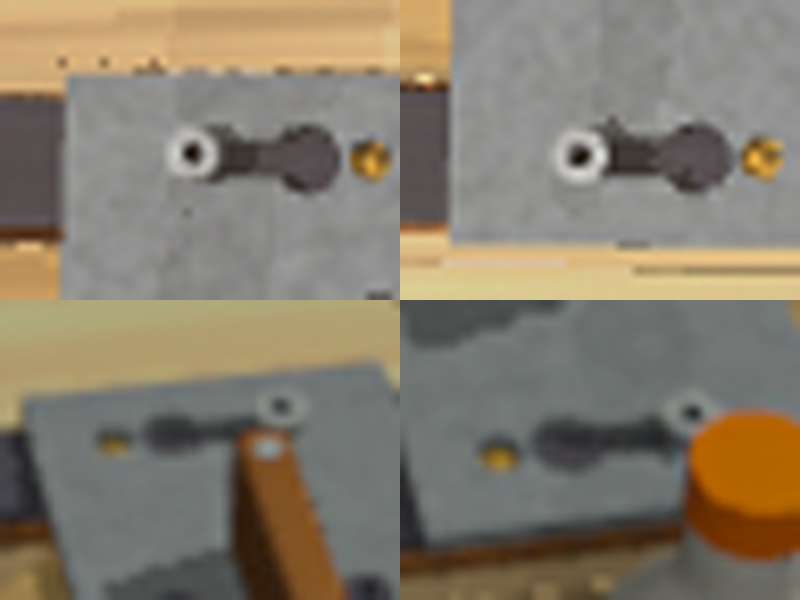

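Both pins are centred in their holes and both screw necks are at the slot ends, with the plate square and flat. I'm handing in.

```bash
python3 -c "
from workcell import arm
print(arm.job_done())"
```

```text
the job is handed in; nothing more can be done
None
```

The drill plate is mounted on the cradle, slid to the hard stop and released, and the job was handed in at about 20 s; the final pictures show both pins in their holes, but no verdict came back.

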